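Leak-check the sample case's seam

TASK

Close the lid of the sample case fully, then take the leak-test wand from its cradle and guide its tip slowly (no faster than about 5 cm per second) along the orange seam from the green dot, round the corner, to the red dot, keeping the tip over the strip and either just touching it or no more than about 5 mm above it, without pressing hard. Then hang the wand back in its cradle by its collar, upright with the tip down, leaving the lid closed. Leave the carton, the book and the organiser alone.

Things in the scene. Friction and masses are not known exactly. Their poses are not given: they have to be found in the camera images.
- lid (a joint): angle of the case's blue lid: 0 = fully closed, lying flat on the rim; grows as it opens (0.65 to 0.95 rad at the start). The hinge is stiff: the lid stays where it is left and closes with a push of a few newtons on its outer face; no latch. Hinge line: x = +75 mm, z = 81 mm in the case's frame.
- case: grey case, fixed; rim 192 x 240 mm (x, y), its top 80 mm above the desk. Origin: centre of its underside; -x its front (to the robot), +y its left. Closed, the lid covers x -75..75, y -100..100 mm, top at z = 89 mm. Orange L-shaped seam, 14 mm wide, on the rim: front (x = -83 mm) from green dot y = +82 to corner y = -108 mm, then right side (y = -108) to red dot x = +37 mm; surface at z = 81 mm.
- lid_edge (a point): middle of the free front edge of the blue lid (150 x 200 x 8 mm, hinged at the back), on its outer face, 150 mm from the hinge; z is the lid's outward normal, x points from the edge to the hinge
- wand: loose leak-test wand, round, 188 mm long, 120 g. Origin at the tip; z points up along it to the handle. Steel tip 8 mm thick for the first 30 mm, shaft 16 mm thick up to 100 mm, yellow collar 52 mm across from 100 to 108 mm, black handle 26 mm thick from 108 to 188 mm. At the start it hangs upright in the cradle by its collar, tip down.
- cradle: wand cradle, fixed: grey base 110 x 100 x 12 mm (x, y, z), green post at its back (inner face at x = +36 mm) with a flat green fork, top 135 mm above the desk, 8 mm thick: two tines along x, 34 mm apart, 18 mm wide, x = -26 to +36 mm, open above, below and to the front (-x). Origin: centre of the base's underside. Left or right of the case, organiser across.
- cradle_seat (a point): point midway between the fork's tines, level with their top, where the centre of the collar's underside rests when the wand hangs there; then the tip is 35 mm above the desk
- carton: bystander: loose medicine carton, white with an orange band, 70 x 130 x 35 mm, lying flat; origin at the centre of its underside
- book: bystander: loose brown book 125 x 175 x 31 mm, lying flat; origin at the centre of its underside
- organiser: bystander: black stepped desk organiser with pens, 100 x 100 x 170 mm, fixed; origin at the centre of its underside
- seam0 (a point): the green start dot, on the seam's centre line at its surface; axes as the case's
- seam1 (a point): point 1 of the seam, on the seam's centre line at its surface; axes as the case's
- seam2 (a point): point 2 of the seam, on the seam's centre line at its surface; axes as the case's
- seam3 (a point): point 3 of the seam, on the seam's centre line at its surface; axes as the case's
- seam4 (a point): point 4 of the seam, on the seam's centre line at its surface; axes as the case's
- seam5 (a point): the corner of the seam, on the seam's centre line at its surface; axes as the case's
- seam6 (a point): point 6 of the seam, on the seam's centre line at its surface; axes as the case's
- seam7 (a point): point 7 of the seam, on the seam's centre line at its surface; axes as the case's
- seam8 (a point): the red end dot, on the seam's centre line at its surface; axes as the case's
There are look-alikes about, which are no part of the job. What is shaped like the wand but purple is not meant.

How it is judged:
By the outcome, as a careful person would: the job done as asked, in the order asked, and still so for the second after the job is handed in, with the robot touching nothing.
It also fails if it takes over 72 s, if anything falls off the work surface, if the arm or the gripper's body presses on something with over 40 N, if the wrist force passes 120 N, or if a joint passes its speed limit or range.

ROBOT

A 6-joint arm with a two-finger parallel gripper is mounted at the origin on the work surface. World frame = base frame: x ahead of the robot, y to its left, z up, the work surface at z = 0. Lengths are in m, angles in rad, forces in N, time in s.
With the tool pointing down it reaches from about 0.25 to 0.85 m from the base axis. Payload 12.5 kg.
Tool frame: the origin (TCP) lies between the finger pads; the fingertips stand 22 mm ahead of it and the grasp point (between the pads) lies 3 mm ahead of it; z points along the fingers, y is the line along which they close (so a half turn about z gives the same grasp; the last joint's range is limited). The gripper opens to 93 mm and grips with 3 to 60 N. Pads are 15 mm wide; open, the fingers measure 128 mm over their backs; the gripper's body (75 mm by 188 mm) begins 65 mm behind the grasp point.
Start: joints at [1.263, 0.351, 1.652, -0, 1.139, -0.085], TCP at [0.121, 0.536, 0.22] pointing down, gripper open.
Joint ranges: [-2.75, 2.75], [-0.79, 2.1], [0.01, 2.65], [-1.57, 4.71], [0.07, 3.14], [-2.87, 2.87]. Speed limits (rad/s): [2.22, 2.22, 2.79, 3.14, 3.14, 3.14].

INTERFACE

Orientations are given as [roll, pitch, yaw] about the fixed x, y, z axes, in that order (R = Rz(yaw) Ry(pitch) Rx(roll)).
In Python, from cell import get_obs, snapshot, job_done gives the robot as it stands.
- The arm moves only by the tool arm_command, never from a script. Its argument "series" is a list of rows, each an object with "slide": the shift along the tool's x, y, z scaled (see below), a list of three; "rotation": the turn, a rotation vector about the tool's x, y, z scaled (see below), a list of three; "jaw": the closure, from 0 (fully open) to 1 (shut). A call has 1 to 12 rows; each row shifts and turns the commanded pose from where the row before left it, along the tool's axes as they then stand; what a row does not reach is not made up. The controller multiplies each number of a shift by 100 cm and each number of a turn by 90 degrees. A row lasts 1/10 s, in which the tool goes at most 50 mm and 8.59 degrees, less where a joint would pass 70% of its speed; a pose out of reach is approached as far as the arm can. A call with a number of a shift or a turn outside -1 to 1 is refused whole. A call with a gripper value outside its range is refused whole. The fingers move at their own pace and stop on an object; "squeeze" is the grip in N (left out, the last holds). Time passes only in rows, so rows that do not move let the fingers close. It gives the time, the measured TCP pose, the force, the opening and the grip force at its end, in the units of the state.
- get_obs(): the state, without advancing time (a new reading comes with each control period).
- snapshot(name): name is "scene" or "side" or "wrist"; returns a dict with "pixels" (420x560x3 uint8, red, green, blue), "depth" (420x560 float32, m along the optical axis (not along the pixel's ray), 0 where there is no reading), "intrinsics" (3x3 intrinsics, pixels), "R" (3x3) and "t" (3): a world point X has camera coordinates R X + t. Camera axes: x right, y down, z forward; pixel columns grow to the right and rows downward; lengths in m; the calibration is good to about 2 mm. A picture is of the moment at which its call begins.
- job_done(): hands the job in; it is judged then, once.
The state is a dict: "clock": time; "joint_positions": joint angles; "dq": joint speeds; "joint_torque": joint torques, N m; "position": TCP position; "tool_rot": TCP orientation; "wrist_force": force on the tool from outside, world axes, zero at the start; "wrist_torque": the same for the moment, N m; "opening": finger opening in m; "grasp_force": force on a finger pad.
Only numpy, scipy, OpenCV 4.12 (cv2) and the standard library are available. Lean on these libraries where they do the work, as an engineer would, in place of code of your own. Each camera call takes 0.05 s, during which the arm holds its last target. There are 200 camera calls.

## Working session

There is one attempt and no reset: what is moved stays moved. The work goes in short steps, Python scripts to look and compute and a tool call to move; the robot and the scene stay as the last step left them, time stands still between calls to the robot, and variables do not carry over. Pictures are saved under pics/ and viewed, at most 10 in all, crops included, and the job is handed in when it is done.

Besides the shell and the picture viewer there is one more tool, called as name(argument=value, ...) on one line, values as JSON. arm_command: Moves the arm, as the interface text tells. Shifts and turns lie within -1 to 1; 1 stands for 100 cm of shift or 90 degrees of turn. Its arguments: {"type":"object","properties":{"series":{"type":"array","items":{"type":"object","properties":{"slide":{"type":"array","items":{"type":"number","minimum":-1,"maximum":1}},"rotation":{"type":"array","items":{"type":"number","minimum":-1,"maximum":1}},"jaw":{"type":"number"}}}},"squeeze":{"type":"number"}},"required":["series"]}

```bash
ls; mkdir -p pics; cat > h.py <<'E'
import numpy as np, cv2
from cell import get_obs, snapshot, job_done
def snap(n,f=None):
    s=snapshot(n)
    if f: cv2.imwrite('pics/'+f,cv2.cvtColor(s['pixels'],cv2.COLOR_RGB2BGR))
    np.savez('/tmp/'+n+'.npz',**s)
    return s
def load(n): return dict(np.load('/tmp/'+n+'.npz'))
def cloud(s):
    d=s['depth'];K=s['intrinsics'];v,u=np.mgrid[:d.shape[0],:d.shape[1]]
    c=np.stack([(u-K[0,2])/K[0,0]*d,(v-K[1,2])/K[1,1]*d,d],-1)
    return (c-s['t'])@s['R']
def ray(s,u,v,z):
    K=s['intrinsics'];d=np.array([(u-K[0,2])/K[0,0],(v-K[1,2])/K[1,1],1])@s['R'];o=-s['R'].T@s['t']
    return o+d*(z-o[2])/d[2]
E
python3 - <<'E'
from h import *
o=get_obs();print({k:np.round(v,3) for k,v in o.items()})
a=snap('scene','a.png');b=snap('side','b.png')
for s in(a,b):print(-s['R'].T@s['t'],s['R'].round(2).tolist())
E
```

```text
pics
{'clock': np.float64(0.0), 'joint_positions': array([ 1.263,  0.351,  1.652,  0.   ,  1.139, -0.085]), 'dq': array([-0.001, -0.   , -0.001, -0.001,  0.   ,  0.001]), 'joint_torque': array([ 0.0000e+00, -4.9733e+01, -2.8525e+01,  7.0000e-02,  2.6000e-02,
       -0.0000e+00]), 'position': array([0.121, 0.536, 0.219]), 'tool_rot': array([-3.14 , -0.   ,  2.919]), 'wrist_force': array([ 0.252, -1.499,  0.049]), 'wrist_torque': array([-0.018,  0.025, -0.008]), 'grasp_force': np.float64(0.0), 'opening': np.float64(0.093)}
[1.31120312 0.20215822 0.92049241] [[-0.28, 0.96, -0.01], [0.71, 0.2, -0.68], [-0.65, -0.2, -0.73]]
[0.29591588 0.88717959 0.70466294] [[-0.95, -0.3, -0.0], [-0.15, 0.51, -0.85], [0.26, -0.81, -0.53]]
```

View pics/a.png

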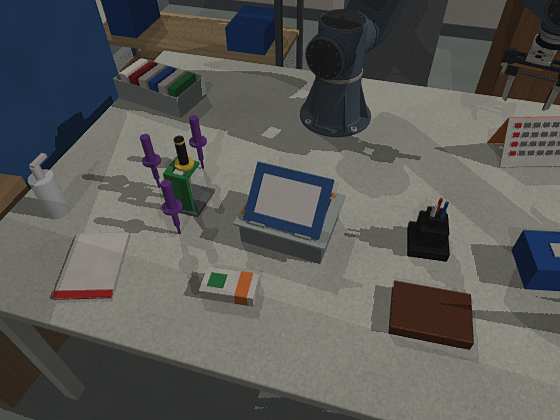

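View pics/b.png

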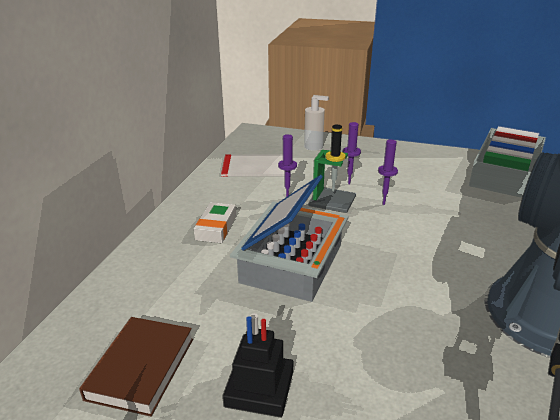

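The scene view has the case at about (290,215) with its lid open, the cradle and wand at (183,180), and purple decoys at (150,155), (197,135) and (172,205). The side view shows the seam at (325,240) and the wand at (335,150). Next I'll measure them.

```bash
python3 - <<'E'
from h import *
for n in('scene','side'):
    s=load(n);P=cloud(s);p=s['pixels'];hsv=cv2.cvtColor(p,cv2.COLOR_RGB2HSV);H,S,V=hsv[...,0].astype(int),hsv[...,1],hsv[...,2]
    ok=(s['depth']>0)&(P[...,2]>-.01)&(P[...,0]>.1)&(P[...,0]<1.0)&(abs(P[...,1])<.6)
    M={'orange':(H>5)&(H<16)&(S>150)&(V>90),'yellow':(H>20)&(H<32)&(S>150)&(V>90),'green':(H>45)&(H<80)&(S>100),'purple':(H>128)&(H<150)&(S>100),'blue':(H>100)&(H<120)&(S>130),'red':((H<4)|(H>175))&(S>150),'black':(V<35)}
    for k,m in M.items():
        m=(m&ok).astype(np.uint8);N,l,st,c=cv2.connectedComponentsWithStats(m)
        for i in range(1,N):
            if st[i,4]>=(6 if k in('red','green','yellow') else 30):
                q=P[l==i];print(n,k,st[i].tolist(),'med',np.median(q,0).round(3),'lo',np.percentile(q,3,0).round(3),'hi',np.percentile(q,97,0).round(3))
a=load('side')['pixels'][110:330,220:400];b=load('scene')['pixels'][110:270,110:350]
a=cv2.resize(a,None,fx=2.7,fy=2.7,interpolation=2);b=cv2.resize(b,None,fx=3.3,fy=3.3,interpolation=2)
cv2.imwrite('pics/c.png',a[...,::-1]);cv2.imwrite('pics/d.png',b[...,::-1])
E
```

```text
scene orange [234, 271, 19, 27, 312] med [ 0.774 -0.062  0.035] lo [ 0.74  -0.076  0.032] hi [ 0.806 -0.048  0.038]
scene yellow [177, 141, 7, 4, 13] med [ 0.528 -0.303  0.216] lo [ 0.52  -0.31   0.211] hi [ 0.531 -0.299  0.217]
scene yellow [175, 157, 19, 14, 131] med [ 0.529 -0.302  0.142] lo [ 0.497 -0.333  0.136] hi [ 0.542 -0.287  0.145]
scene green [168, 83, 14, 14, 136] med [ 0.123 -0.539  0.084] lo [ 0.101 -0.56   0.065] hi [ 0.134 -0.528  0.096]
scene green [163, 157, 36, 54, 772] med [ 0.567 -0.304  0.109] lo [ 0.508 -0.348  0.021] hi [ 0.571 -0.282  0.136]
scene green [207, 273, 20, 15, 218] med [ 0.78  -0.126  0.035] lo [ 0.762 -0.145  0.033] hi [ 0.797 -0.108  0.038]
scene purple [189, 115, 18, 53, 404] med [ 0.389 -0.333  0.117] lo [ 0.371 -0.354  0.033] hi [ 0.405 -0.316  0.187]
scene purple [140, 134, 43, 100, 997] med [ 0.639 -0.301  0.116] lo [ 0.49  -0.437  0.028] hi [ 0.664 -0.274  0.188]
scene blue [243, 162, 91, 77, 2147] med [ 0.574 -0.002  0.137] lo [ 0.519 -0.107  0.088] hi [0.628 0.086 0.185]
scene blue [440, 202, 9, 16, 56] med [0.515 0.358 0.144] lo [0.507
[... 4524 characters left out ...]
138] lo [0.489 0.335 0.119] hi [0.496 0.352 0.159]
side black [332, 131, 10, 25, 201] med [ 0.516 -0.301  0.179] lo [ 0.507 -0.308  0.147] hi [ 0.527 -0.294  0.209]
side black [274, 231, 20, 25, 108] med [ 0.576 -0.046  0.025] lo [ 0.569 -0.095  0.023] hi [0.585 0.003 0.027]
side black [291, 234, 19, 26, 133] med [ 0.536 -0.04   0.025] lo [ 0.527 -0.092  0.022] hi [0.545 0.008 0.027]
side black [553, 246, 7, 23, 43] med [0.193 0.546 0.487] lo [0.191 0.54  0.473] hi [0.193 0.549 0.493]
side black [224, 329, 69, 88, 3895] med [0.489 0.379 0.053] lo [0.454 0.316 0.008] hi [0.54  0.4   0.119]
side black [549, 344, 11, 32, 187] med [0.141 0.474 0.324] lo [0.137 0.458 0.308] hi [0.145 0.482 0.326]
```

View pics/c.png

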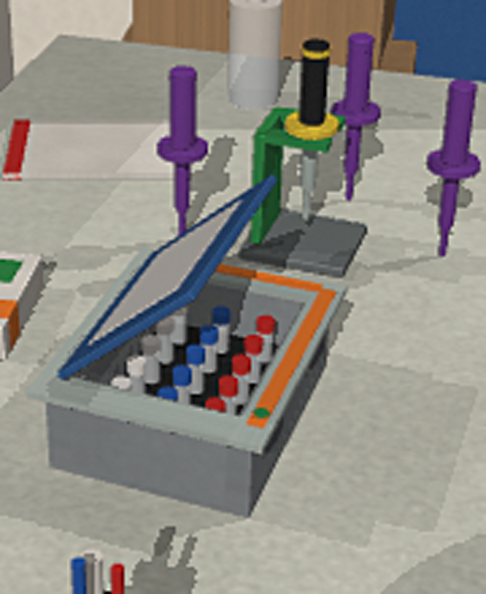

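View pics/d.png

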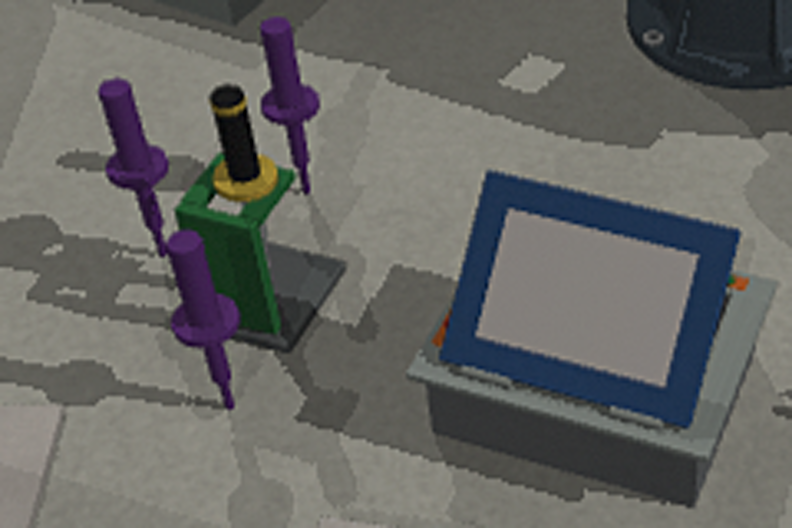

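The crops confirm the layout. The wand hangs in the fork (side crop 310,130), open to the robot, with three decoys about 125 mm around it. The green dot is at about (262,412). I'll go over the lid first, then fit the case pose once it's closed.

arm_command(series=[{"slide": [-0.037,-0.0315,-0.003],"rotation": [0,0,0],"jaw": 0},{"slide": [-0.037,-0.0315,-0.003],"rotation": [0,0,0],"jaw": 0},{"slide": [-0.037,-0.0315,-0.003],"rotation": [0,0,0],"jaw": 0},{"slide": [-0.037,-0.0315,-0.003],"rotation": [0,0,0],"jaw": 0},{"slide": [-0.037,-0.0315,-0.003],"rotation": [0,0,0],"jaw": 0},{"slide": [-0.037,-0.0315,-0.003],"rotation": [0,0,0],"jaw": 0},{"slide": [-0.037,-0.0315,-0.003],"rotation": [0,0,0],"jaw": 0},{"slide": [-0.037,-0.0315,-0.003],"rotation": [0,0,0],"jaw": 0},{"slide": [-0.037,-0.0315,-0.003],"rotation": [0,0,0],"jaw": 0},{"slide": [-0.037,-0.0315,-0.003],"rotation": [0,0,0],"jaw": 0},{"slide": [-0.037,-0.0315,-0.003],"rotation": [0,0,0],"jaw": 0},{"slide": [-0.037,-0.0315,-0.003],"rotation": [0,0,0],"jaw": 0}])

```text
clock: 1.3
position: [0.4717, 0.0677, 0.256]
tool_rot: [3.142, -0.0, 2.918]
wrist_force: [0.3, 1.8, 0.4]
opening: 0.093
grasp_force: 0.0
```

arm_command(series=[{"slide": [-0.0355,-0.031,0]},{"slide": [-0.0355,-0.031,0]},{"slide": [0,0,0.02]},{"slide": [0,0,0.02]},{"slide": [0,0,0.02]},{"slide": [0,0,0.015]},{"slide": [0,0,0.015]},{"slide": [0,0,0.015]},{"slide": [0,0,0.015]},{"slide": [0,0,0.01]}])

```text
invalid input at $.series[0]: expected keys slide, rotation, jaw
```

arm_command(series=[{"slide": [-0.0355,-0.031,0],"rotation": [0,0,0],"jaw": 0},{"slide": [-0.0355,-0.031,0],"rotation": [0,0,0],"jaw": 0},{"slide": [0,0,0.02],"rotation": [0,0,0],"jaw": 0},{"slide": [0,0,0.02],"rotation": [0,0,0],"jaw": 0},{"slide": [0,0,0.02],"rotation": [0,0,0],"jaw": 0},{"slide": [0,0,0.015],"rotation": [0,0,0],"jaw": 0},{"slide": [0,0,0.015],"rotation": [0,0,0],"jaw": 0},{"slide": [0,0,0.015],"rotation": [0,0,0],"jaw": 0},{"slide": [0,0,0.015],"rotation": [0,0,0],"jaw": 0},{"slide": [0,0,0.01],"rotation": [0,0,0],"jaw": 0}])

```text
clock: 2.3
position: [0.526, -0.0065, 0.1248]
tool_rot: [-3.141, -0.001, 2.919]
wrist_force: [-0.9, -0.9, 1.1]
opening: 0.0929
grasp_force: 0.4
```

arm_command(series=[{"slide": [0,0,0.005],"rotation": [0,0,0],"jaw": 0},{"slide": [0,0,0.004],"rotation": [0,0,0],"jaw": 0},{"slide": [0,0,0.003],"rotation": [0,0,0],"jaw": 0},{"slide": [0,0,0.001],"rotation": [0,0,0],"jaw": 0},{"slide": [0,0,0],"rotation": [0,0,0],"jaw": 0}])

```text
clock: 2.8
position: [0.5266, -0.0065, 0.1131]
tool_rot: [3.142, 0.0, 2.919]
wrist_force: [-0.2, 0.2, -0.3]
opening: 0.0931
grasp_force: 0.0
```

```bash
python3 - <<'E'
from h import *
print(get_obs()['wrist_force'])
snap('side','e.png')
E
```

```text
[-0.21550351  0.2024144  -0.27619655]
```

View pics/e.png

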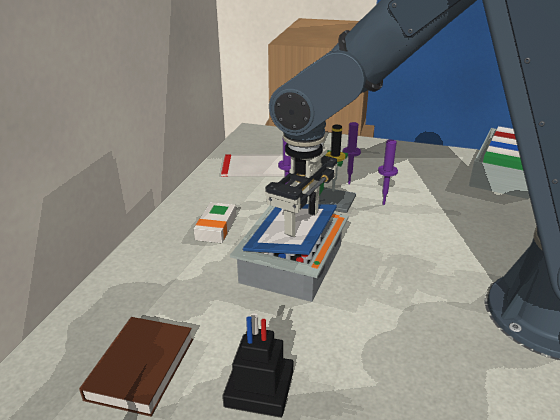

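The lid, at about (290,228), is almost closed. I'll keep pressing until the force rises.

arm_command(series=[{"slide": [0,0,0.001],"rotation": [0,0,0],"jaw": 0},{"slide": [0,0,0.001],"rotation": [0,0,0],"jaw": 0},{"slide": [0,0,0.001],"rotation": [0,0,0],"jaw": 0}])

```text
clock: 3.15
position: [0.5266, -0.0065, 0.1099]
tool_rot: [3.142, 0.0, 2.919]
wrist_force: [0.2, -0.7, 0.7]
opening: 0.0933
grasp_force: 0.4
```

arm_command(series=[{"slide": [0,0,0.001],"rotation": [0,0,0],"jaw": 0},{"slide": [0,0,0.001],"rotation": [0,0,0],"jaw": 0}])

```text
clock: 3.35
position: [0.5265, -0.0065, 0.1078]
tool_rot: [-3.142, -0.0, 2.919]
wrist_force: [-0.7, -0.9, 1.0]
opening: 0.0932
grasp_force: 0.4
```

```bash
python3 - <<'E'
from h import *
print(get_obs()['joint_torque'].round(2))
P=None
for n in('side','scene'):
    s=snap(n);P=cloud(s);p=s['pixels'];hsv=cv2.cvtColor(p,cv2.COLOR_RGB2HSV)
    m=(hsv[...,0]>100)&(hsv[...,0]<120)&(hsv[...,1]>130)&(P[...,0]>.4)&(P[...,0]<.66)&(abs(P[...,1])<.13)&(P[...,2]>.08)
    q=P[m];A=np.c_[q[:,:2],np.ones(len(q))];c=np.linalg.lstsq(A,q[:,2],rcond=None)[0];print(n,len(q),c,q.min(0),q.max(0))
E
```

```text
[ 1.000e-02 -5.015e+01 -2.322e+01  2.000e-02 -1.000e-02 -2.000e-02]
side 1429 [-0.16656518  0.0082444   0.19079404] [ 0.40299833 -0.10768928  0.08448202] [0.62910815 0.09791751 0.56765009]
scene 1558 [-0.16410689  0.007755    0.19070541] [ 0.43385961 -0.11275206  0.08115651] [0.63187554 0.09413097 0.4037946 ]
```

```bash
python3 - <<'E'
from h import *
for n in('side','scene'):
    s=load(n);P=cloud(s);p=s['pixels'];hsv=cv2.cvtColor(p,cv2.COLOR_RGB2HSV)
    m=(hsv[...,0]>100)&(hsv[...,0]<120)&(hsv[...,1]>130)&(P[...,0]>.44)&(P[...,0]<.66)&(abs(P[...,1])<.13)&(P[...,2]>.08)&(P[...,2]<.14)
    q=P[m]
    for x in np.arange(.45,.64,.02):
        w=q[abs(q[:,0]-x)<.01]
        if len(w):print(n,x.round(2),len(w),np.percentile(w[:,2],[10,50,90]).round(4))
E
```

```text
side 0.47 124 [0.1063 0.1093 0.1109]
side 0.49 443 [0.1064 0.1084 0.1104]
side 0.51 126 [0.1036 0.106  0.1077]
side 0.53 88 [0.0998 0.1028 0.1047]
side 0.55 86 [0.0955 0.0995 0.1017]
side 0.57 80 [0.0936 0.097  0.0984]
side 0.59 82 [0.0898 0.0935 0.0954]
side 0.61 328 [0.0881 0.0901 0.0918]
side 0.63 70 [0.0862 0.0883 0.0897]
scene 0.47 25 [0.107  0.1097 0.1113]
scene 0.49 261 [0.106  0.1083 0.1107]
scene 0.51 129 [0.103  0.1061 0.1093]
scene 0.53 115 [0.1005 0.1025 0.1053]
scene 0.55 114 [0.0968 0.0997 0.1018]
scene 0.57 122 [0.0937 0.0964 0.0997]
scene 0.59 144 [0.0903 0.0932 0.0964]
scene 0.61 487 [0.0878 0.0903 0.0927]
scene 0.63 152 [0.0854 0.0887 0.0913]
```

Open fingertips sit further back, so the lid is still about 14 mm up. I'll carry on down.

arm_command(series=[{"slide": [0,0,0.004],"rotation": [0,0,0],"jaw": 0},{"slide": [0,0,0.004],"rotation": [0,0,0],"jaw": 0},{"slide": [0,0,0.003],"rotation": [0,0,0],"jaw": 0},{"slide": [0,0,0.001],"rotation": [0,0,0],"jaw": 0}])

```text
clock: 3.85
position: [0.5263, -0.0065, 0.0954]
tool_rot: [-3.141, -0.001, 2.919]
wrist_force: [0.1, 0.1, 1.0]
opening: 0.0932
grasp_force: 0.3
```

arm_command(series=[{"slide": [0,0,0.001],"rotation": [0,0,0],"jaw": 0},{"slide": [0,0,0.001],"rotation": [0,0,0],"jaw": 0}])

```text
clock: 4.05
position: [0.5265, -0.0065, 0.0939]
tool_rot: [-3.142, -0.0, 2.919]
wrist_force: [-0.9, -0.7, 0.1]
opening: 0.0929
grasp_force: 0.4
```

arm_command(series=[{"slide": [0,0,0.001],"rotation": [0,0,0],"jaw": 0},{"slide": [0,0,0.001],"rotation": [0,0,0],"jaw": 0}])

```text
clock: 4.25
position: [0.5266, -0.0065, 0.0919]
tool_rot: [3.142, 0.0, 2.919]
wrist_force: [-0.0, 0.1, 1.1]
opening: 0.0927
grasp_force: 0.4
```

```bash
cat >> h.py <<'E'
def lid(n):
    s=snap(n);P=cloud(s);hsv=cv2.cvtColor(s['pixels'],cv2.COLOR_RGB2HSV)
    m=(hsv[...,0]>100)&(hsv[...,0]<120)&(hsv[...,1]>130)&(P[...,0]>.44)&(P[...,0]<.66)&(abs(P[...,1])<.13)&(P[...,2]>.08)&(P[...,2]<.14)
    q=P[m]
    return [(round(x,2),np.median(q[abs(q[:,0]-x)<.01,2]).round(4)) for x in (.47,.49,.51,.53,.55,.57,.59,.61,.63)]
E
python3 -c "
from h import *
print(lid('side'));cv2.imwrite('pics/f.png',cv2.resize(load('side')['pixels'][130:310,220:400,::-1],None,fx=3,fy=3))"
```

```text
[(0.47, np.float64(0.0891)), (0.49, np.float64(0.0893)), (0.51, np.float64(0.0889)), (0.53, np.float64(0.0888)), (0.55, np.float64(0.089)), (0.57, np.float64(0.0881)), (0.59, np.float64(0.0879)), (0.61, np.float64(0.088)), (0.63, np.float64(0.0876))]
```

View pics/f.png

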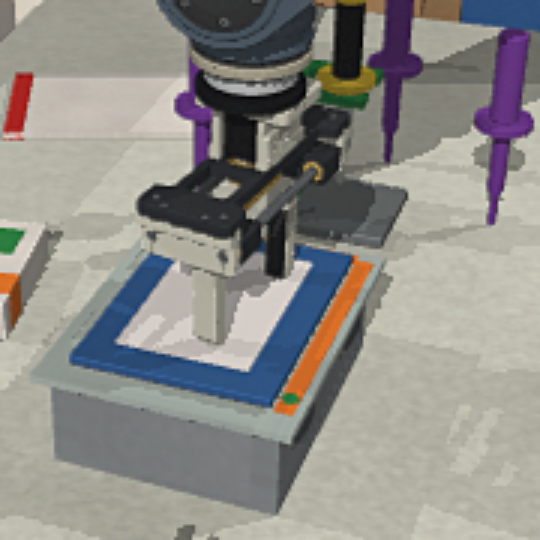

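The lid, at crop (215,310), lies almost flat. I'll press on until there's a clear reaction.

arm_command(series=[{"slide": [0,0,0.001],"rotation": [0,0,0],"jaw": 0},{"slide": [0,0,0.0005],"rotation": [0,0,0],"jaw": 0}])

```text
clock: 4.5
position: [0.5266, -0.0065, 0.0905]
tool_rot: [3.142, 0.0, 2.919]
wrist_force: [-3.1, 0.6, 7.5]
opening: 0.0928
grasp_force: 4.1
```

arm_command(series=[{"slide": [0,0,0.0005],"rotation": [0,0,0],"jaw": 0},{"slide": [0,0,0],"rotation": [0,0,0],"jaw": 0}])

```text
clock: 4.7
position: [0.5266, -0.0065, 0.0905]
tool_rot: [3.142, 0.0, 2.919]
wrist_force: [-2.7, -0.5, 8.8]
opening: 0.0931
grasp_force: 4.4
```

arm_command(series=[{"slide": [0,0,0.001],"rotation": [0,0,0],"jaw": 0},{"slide": [0,0,0],"rotation": [0,0,0],"jaw": 0},{"slide": [0,0,-0.04],"rotation": [0,0,0],"jaw": 0},{"slide": [0,0,-0.04],"rotation": [0,0,0],"jaw": 0},{"slide": [0,0,-0.04],"rotation": [0,0,0],"jaw": 0},{"slide": [0,0,-0.04],"rotation": [0,0,0],"jaw": 0},{"slide": [0,0,-0.045],"rotation": [0,0,0],"jaw": 0},{"slide": [0,0,0],"rotation": [0,0,0],"jaw": 0}])

```text
clock: 5.5
position: [0.5286, -0.0067, 0.2997]
tool_rot: [3.14, 0.01, 2.919]
wrist_force: [0.3, -0.6, 0.3]
opening: 0.0929
grasp_force: 0.0
```

```bash
python3 - <<'E'
from h import *
from scipy.optimize import minimize, least_squares
print(lid('side'))
snap('scene')
for n in('side','scene'):
    s=load(n);P=cloud(s);hsv=cv2.cvtColor(s['pixels'],cv2.COLOR_RGB2HSV);H,S,V=hsv[...,0].astype(int),hsv[...,1],hsv[...,2]
    K=s['intrinsics'];v,u=np.mgrid[:420,:560]
    def onplane(m,z): return np.array([ray(s,a,b,z) for a,b in zip(u[m],v[m])])
    reg=(P[...,0]>.4)&(P[...,0]<.68)&(abs(P[...,1])<.16)&(P[...,2]>.06)&(P[...,2]<.1)
    m=reg&(H>4)&(H<18)&(S>140)
    g=reg&(H>40)&(H<85)&(S>90)
    r=reg&((H<4)|(H>174))&(S>140)
    print(n,'green',g.sum(),onplane(g,.081).mean(0).round(4) if g.any() else '', 'red',r.sum(),onplane(r,.081).mean(0).round(4) if r.any() else '')
    q=onplane(m,.081)[:,:2]
    # seam centre line fit: distance to L in the case frame
    def res(p):
        c,si=np.cos(p[2]),np.sin(p[2]);d=(q-p[:2])@np.array([[c,-si],[si,c]])
        f=np.hypot(d[:,0]+83,0)if 0 else abs(d[:,0]+.083)+np.maximum(0,abs(d[:,1]+.013)-.102)
        e=abs(d[:,1]+.108)+np.maximum(0,abs(d[:,0]+.023)-.067)
        return np.minimum(f,e)
    o=least_squares(res,[.548,-.01,-.085],loss='soft_l1',f_scale=.003)
    print(n,m.sum(),'case',o.x.round(4),'res',np.mean(res(o.x)).round(4))
    # lid top quad
    b=reg&(H>98)&(H<122)&(S>120);l=onplane(b,.089)[:,:2].astype(np.float32)
    (c,w,a)=cv2.minAreaRect(l);print('lid rect',np.round(c,4),np.round(w,4),a)
    y=(H>19)&(H<33)&(S>140)&(V>80)&(P[...,0]>.48)&(P[...,0]<.56)&(P[...,1]<-.25)&(P[...,1]>-.36)&(P[...,2]<.16)
    e=cv2.fitEllipse(np.argwhere(y)[:,::-1].astype(np.float32)[:,None])if 0 else None
    Q=onplane(y&(P[...,2]>.1405),.143)[:,:2].astype(np.float32);print('collar circ',cv2.minEnclosingCircle(Q),len(Q))
    gg=(H>45)&(H<80)&(S>100)&(P[...,2]>.1325)&(P[...,2]<.139)&(P[...,0]>.45)&(P[...,0]<.6)&(P[...,1]<-.25)&(P[...,1]>-.37)
    print('fork',cv2.minAreaRect(onplane(gg,.135)[:,:2].astype(np.float32)))
    h=(P[...,2]>.216)&(P[...,2]<.23)&(P[...,0]>.5)&(P[...,0]<.54)&(P[...,1]<-.29)&(P[...,1]>-.33)
    print('handle top',cv2.minEnclosingCircle(onplane(h&(P[...,2]>.2215),.223)[:,:2].astype(np.float32)))
E
```

```text
[(0.47, np.float64(0.0873)), (0.49, np.float64(0.0878)), (0.51, np.float64(0.0875)), (0.53, np.float64(0.0873)), (0.55, np.float64(0.0876)), (0.57, np.float64(0.0876)), (0.59, np.float64(0.0877)), (0.61, np.float64(0.0876)), (0.63, np.float64(0.0874))]
side green 15 [0.4713 0.0792 0.081 ] red 2 [ 0.5778 -0.1236  0.081 ]
side 374 case [ 0.5479 -0.0099 -0.0826] res 0.0039
lid rect [ 0.5463 -0.0024] [0.2044 0.1498] 85.79940795898438
collar circ ((0.5179140567779541, -0.30544331669807434), 0.025736402720212936) 65
fork ((0.5299510359764099, -0.3104396164417267), (0.0729653537273407, 0.0722421258687973), 85.65696716308594)
handle top ((0.5183800458908081, -0.30606305599212646), 0.011664402671158314)
scene green 7 [0.4695 0.0789 0.081 ] red 8 [ 0.5779 -0.1196  0.081 ]
scene 267 case [ 0.5469 -0.0092 -0.0585] res 0.0033
lid rect [ 0.553  -0.0085] [0.1993 0.1513] 86.108154296875
collar circ ((0.521279513835907, -0.3102063238620758), 0.025656767189502716) 103
fork ((0.5345003604888916, -0.3145565092563629), (0.07021111249923706, 0.07447323948144913), 88.09318542480469)
handle top ((0.5204765796661377, -0.31018537282943726), 0.012484276667237282)
```

```bash
python3 - <<'E'
from h import *
s=snap('wrist','w.png');print(-s['R'].T@s['t'],s['R'].round(2).tolist(),s['intrinsics'][0,0])
for n in ('side','scene','wrist'):
    s=load(n);P=cloud(s);hsv=cv2.cvtColor(s['pixels'],cv2.COLOR_RGB2HSV);H,S=hsv[...,0].astype(int),hsv[...,1]
    v,u=np.mgrid[:420,:560]
    reg=(P[...,0]>.4)&(P[...,0]<.68)&(abs(P[...,1])<.16)&(P[...,2]>.06)&(P[...,2]<.1)
    m=reg&(H>4)&(H<18)&(S>140);q=np.array([ray(s,a,b,.081)for a,b in zip(u[m],v[m])])[:,:2]
    f=q[(q[:,1]<.07)&(q[:,1]>-.09)];e=q[(q[:,0]>.48)]
    for w in(f[f[:,0]<.49],e[e[:,1]<-.1]):
        if len(w)>10:print(n,len(w),w.mean(0).round(4),cv2.fitLine(w.astype(np.float32),2,0,.01,.01).ravel().round(4))
E
```

```text
[0.45212156 0.01087362 0.45811024] [[0.22, 0.98, 0.0], [0.94, -0.21, 0.27], [0.27, -0.06, -0.96]] 299.4388710182791
side 272 [ 0.4649 -0.0052] [ 0.0724  0.9974  0.4649 -0.0052]
side 35 [ 0.5381 -0.1196] [ 0.9974 -0.0725  0.5381 -0.1196]
scene 101 [ 0.4631 -0.0064] [ 0.0728  0.9973  0.4631 -0.0064]
scene 129 [ 0.5401 -0.1175] [ 0.9971 -0.0765  0.5401 -0.1175]
wrist 1446 [ 0.4643 -0.0094] [ 0.0739  0.9973  0.4643 -0.0094]
wrist 743 [ 0.5345 -0.1158] [ 0.9972 -0.0747  0.5345 -0.1158]
```

View pics/w.png

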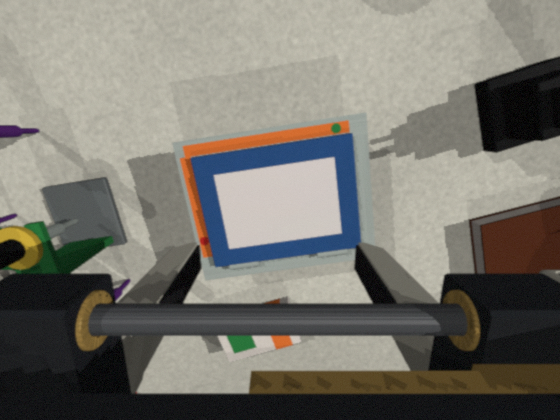

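The wrist view shows the seam clearly, with the green dot at (337,128) and the red dot at (204,240), plus the wand on the left at (15,248). The lid lies flat. The case is at (0.5474, -0.0076) with yaw -0.074. Next I'll go over the wand.

arm_command(series=[{"slide": [-0.0072,-0.037,0],"rotation": [0,0,0],"jaw": 0},{"slide": [-0.0072,-0.037,0],"rotation": [0,0,0],"jaw": 0},{"slide": [-0.0072,-0.037,0],"rotation": [0,0,0],"jaw": 0},{"slide": [-0.0072,-0.037,0],"rotation": [0,0,0],"jaw": 0},{"slide": [-0.0072,-0.037,0],"rotation": [0,0,0],"jaw": 0},{"slide": [-0.0072,-0.037,0],"rotation": [0,0,0],"jaw": 0},{"slide": [-0.0072,-0.037,0],"rotation": [0,0,0],"jaw": 0},{"slide": [-0.0072,-0.037,0],"rotation": [0,0,0],"jaw": 0},{"slide": [0,0,0],"rotation": [0,0,0],"jaw": 0},{"slide": [0,0,0],"rotation": [0,0,0],"jaw": 0}])

```text
clock: 6.65
position: [0.5168, -0.308, 0.292]
tool_rot: [3.14, -0.003, 2.917]
wrist_force: [0.5, 0.2, 0.1]
opening: 0.0926
grasp_force: 0.0
```

```bash
python3 - <<'E'
from h import *
o=get_obs();print(o['position'],o['tool_rot'],o['joint_positions'].round(2))
for n in('wrist','side','scene'):
    s=snap(n);P=cloud(s);hsv=cv2.cvtColor(s['pixels'],cv2.COLOR_RGB2HSV);H,S,V=hsv[...,0].astype(int),hsv[...,1],hsv[...,2]
    v,u=np.mgrid[:420,:560]
    pl=lambda m,z:np.array([ray(s,a,b,z)for a,b in zip(u[m],v[m])])[:,:2].astype(np.float32)
    y=(H>18)&(H<34)&(S>130)&(V>60)&(P[...,0]>.48)&(P[...,0]<.56)&(P[...,1]<-.26)&(P[...,1]>-.36)
    m=y&(P[...,2]<.16)&(P[...,2]>.139);print(n,'collar',m.sum(),cv2.minEnclosingCircle(pl(m,.143)) if m.any() else 0)
    m=y&(P[...,2]>.2);print('band',m.sum(),cv2.minEnclosingCircle(pl(m,.214)) if m.any() else 0)
    m=(P[...,2]>.22)&(P[...,2]<.228)&(abs(P[...,0]-.52)<.025)&(abs(P[...,1]+.308)<.025);print('top',m.sum(),cv2.minEnclosingCircle(pl(m,.223)) if m.any() else 0)
    m=(H>128)&(H<152)&(S>90)&(P[...,0]>.3)&(P[...,0]<.7)&(P[...,2]>.1);print('purple top z',np.percentile(P[m][:,2],99.5) if m.any() else 0)
E
```

```text
[ 0.51675194 -0.30802213  0.29198665] [ 3.14019335e+00 -2.82486805e-03  2.91747421e+00] [-0.61  0.39  1.42  0.    1.34 -1.96]
wrist collar 990 ((0.517264187335968, -0.31035855412483215), 0.025823045521974564)
band 5188 ((0.6681526899337769, -0.3292851448059082), 0.2060660868883133)
top 697 ((0.5170736312866211, -0.3103230595588684), 0.01288904994726181)
purple top z 0.41010829346827404
side collar 99 ((0.5183636546134949, -0.30401092767715454), 0.027219604700803757)
band 48 ((0.5558562278747559, -0.6788424849510193), 0.3868119716644287)
top 31 ((0.517034649848938, -0.30341261625289917), 0.013211304321885109)
purple top z 0.1884170473920292
scene collar 127 ((0.5224212408065796, -0.30953943729400635), 0.026700647547841072)
band 74 ((0.3752741813659668, -0.4182937443256378), 0.19406644999980927)
top 49 ((0.5217762589454651, -0.31014835834503174), 0.013678902760148048)
purple top z 0.3385216052844238
```

arm_command(series=[{"slide": [-0.002,0.0005,0.02],"rotation": [0,0,0],"jaw": 0},{"slide": [0,0,0.025],"rotation": [0,0,0],"jaw": 0},{"slide": [0,0,0.025],"rotation": [0,0,0],"jaw": 0},{"slide": [0,0,0.02],"rotation": [0,0,0],"jaw": 0},{"slide": [0,0,0.016],"rotation": [0,0,0],"jaw": 0},{"slide": [0,0,0],"rotation": [0,0,0],"jaw": 0},{"slide": [0,0,0],"rotation": [0,0,0],"jaw": 0}])

```text
clock: 7.5
position: [0.5197, -0.3073, 0.1885]
tool_rot: [-3.141, 0.0, 2.92]
wrist_force: [1.0, -0.2, 0.2]
opening: 0.0929
grasp_force: 0.0
```

arm_command(series=[{"slide": [0,0,0],"rotation": [0,0,0],"jaw": 0.5},{"slide": [0,0,0],"rotation": [0,0,0],"jaw": 0.6},{"slide": [0,0,0],"rotation": [0,0,0],"jaw": 0.7},{"slide": [0,0,0],"rotation": [0,0,0],"jaw": 0.8},{"slide": [0,0,0],"rotation": [0,0,0],"jaw": 1},{"slide": [0,0,0],"rotation": [0,0,0],"jaw": 1},{"slide": [0,0,0],"rotation": [0,0,0],"jaw": 1},{"slide": [0,0,0],"rotation": [0,0,0],"jaw": 1}], squeeze=30)

```text
clock: 8.3
position: [0.5194, -0.3079, 0.1879]
tool_rot: [3.142, -0.0, 2.919]
wrist_force: [-0.2, 0.3, 0.4]
opening: 0.0335
grasp_force: 0.0
```

arm_command(series=[{"slide": [0,0,0],"rotation": [0,0,0],"jaw": 1},{"slide": [0,0,0],"rotation": [0,0,0],"jaw": 1},{"slide": [0,0,0],"rotation": [0,0,0],"jaw": 1},{"slide": [0,0,0],"rotation": [0,0,0],"jaw": 1},{"slide": [0,0,0],"rotation": [0,0,0],"jaw": 1}])

```text
clock: 8.8
position: [0.5194, -0.3078, 0.1879]
tool_rot: [3.141, -0.0, 2.919]
wrist_force: [-0.4, -0.3, -0.9]
opening: 0.0256
grasp_force: 30.0
```

arm_command(series=[{"slide": [0,0,-0.01],"rotation": [0,0,0],"jaw": 1},{"slide": [0,0,-0.025],"rotation": [0,0,0],"jaw": 1},{"slide": [0,0,-0.035],"rotation": [0,0,0],"jaw": 1},{"slide": [0,0,-0.035],"rotation": [0,0,0],"jaw": 1},{"slide": [0,0,-0.035],"rotation": [0,0,0],"jaw": 1},{"slide": [0,0,0],"rotation": [0,0,0],"jaw": 1},{"slide": [0,0,0],"rotation": [0,0,0],"jaw": 1}])

```text
clock: 9.5
position: [0.5194, -0.3079, 0.3286]
tool_rot: [-3.141, 0.001, 2.919]
wrist_force: [0.7, 0.2, -2.3]
opening: 0.0256
grasp_force: 30.0
```

arm_command(series=[{"slide": [0.0121,0.0334,0],"rotation": [0,0,0],"jaw": 1},{"slide": [0.0121,0.0334,0],"rotation": [0,0,0],"jaw": 1},{"slide": [0.0121,0.0334,0],"rotation": [0,0,0],"jaw": 1},{"slide": [0.0121,0.0334,0],"rotation": [0,0,0],"jaw": 1},{"slide": [0.0121,0.0334,0],"rotation": [0,0,0],"jaw": 1},{"slide": [0.0121,0.0334,0],"rotation": [0,0,0],"jaw": 1},{"slide": [0.0121,0.0334,0],"rotation": [0,0,0],"jaw": 1},{"slide": [0.0121,0.0334,0],"rotation": [0,0,0],"jaw": 1},{"slide": [0.0121,0.0334,0],"rotation": [0,0,0],"jaw": 1},{"slide": [0.0121,0.0334,0],"rotation": [0,0,0],"jaw": 1},{"slide": [0.0121,0.0334,0],"rotation": [0,0,0],"jaw": 1},{"slide": [0,0,0],"rotation": [0,0,0],"jaw": 1}])

```text
clock: 10.7
position: [0.4695, 0.0828, 0.3267]
tool_rot: [3.141, -0.003, 2.922]
wrist_force: [-0.5, 0.1, -1.8]
opening: 0.0255
grasp_force: 30.0
```

arm_command(series=[{"slide": [0,0,0.02],"rotation": [0,0,0],"jaw": 1},{"slide": [0,0,0.02],"rotation": [0,0,0],"jaw": 1},{"slide": [0,0,0.015],"rotation": [0,0,0],"jaw": 1},{"slide": [0,0,0.01],"rotation": [0,0,0],"jaw": 1},{"slide": [0,0,0],"rotation": [0,0,0],"jaw": 1},{"slide": [0,0,0],"rotation": [0,0,0],"jaw": 1}])

```text
clock: 11.3
position: [0.4709, 0.0796, 0.2631]
tool_rot: [-3.142, -0.0, 2.919]
wrist_force: [-0.6, 0.4, -0.9]
opening: 0.0252
grasp_force: 30.0
```

```bash
python3 - <<'E'
from h import *
o=get_obs();print(o['position'],o['tool_rot'])
p=o['position'];T=[]
for n in('side','scene','wrist'):
    s=snap(n);f=s['R']@(p-[0,0,.153])+s['t'];uv=(s['intrinsics']@f/f[2])[:2];print(n,uv,f[2])
    u,v=np.clip(uv.astype(int),40,[520,380]);c=s['pixels'][v-35:v+35,u-35:u+35]
    T.append(cv2.resize(c,(266,266),interpolation=0));print('crop origin',u-35,v-35)
    P=cloud(s);m=(abs(P[...,0]-p[0])<.04)&(abs(P[...,1]-p[1])<.04)&(P[...,2]>.095)&(P[...,2]<.2)
    for z in np.arange(.105,.2,.01):
        q=P[m&(abs(P[...,2]-z)<.005)]
        if len(q):print(z.round(3),len(q),(q[:,:2].mean(0)-p[:2]).round(4),end=' ')
    print()
cv2.imwrite('pics/t.png',np.hstack(T)[...,::-1])
E
```

```text
[0.47085222 0.07963835 0.2631036 ] [-3.14151545e+00 -1.29279218e-04  2.91854764e+00]
side [317.07182207 250.95240238] 1.0129159918347899
crop origin 282 215
0.105 1 [-0.0006  0.0031] 0.115 12 [-0.0006  0.0032] 0.125 17 [-0.0012  0.0032] 0.135 16 [-0.0007  0.003 ] 0.145 19 [-0.0008  0.0059] 0.155 35 [-0.0006  0.0063] 0.165 35 [-0.0006  0.0055] 0.175 37 [-0.0017  0.0064] 0.185 34 [-0.0014  0.0056] 0.195 29 [-0.0011  0.0063] 
scene [331.20435654 186.21082249] 1.1652192106515729
crop origin 296 151
0.115 7 [ 0.0014 -0.0009] 0.125 10 [ 0.002  -0.0001] 0.135 8 [0.0037 0.0011] 0.145 9 [0.005  0.0006] 0.155 17 [0.0064 0.0013] 0.165 15 [0.0059 0.0012] 0.175 20 [ 0.0061 -0.0004] 0.185 22 [0.0054 0.0003] 0.195 6 [0.0057 0.0009] 
wrist [276.62324459 198.15229316] 0.32606030642397194
crop origin 241 163
```

View pics/t.png

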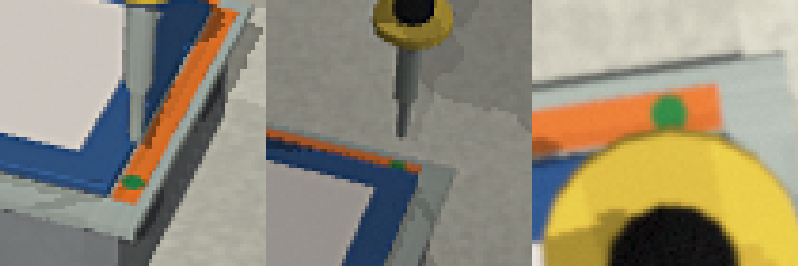

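The tip hangs straight below the TCP. The three panels show it just above and beside the green dot, at (133,182), (398,164) and (668,110). I'll lower it to about 2 mm above the dot, then probe for contact.

arm_command(series=[{"slide": [0,0.0007,0.01],"rotation": [0,0,0],"jaw": 1},{"slide": [0,0,0.008],"rotation": [0,0,0],"jaw": 1},{"slide": [0,0,0.005],"rotation": [0,0,0],"jaw": 1},{"slide": [0,0,0.003],"rotation": [0,0,0],"jaw": 1},{"slide": [0,0,0.001],"rotation": [0,0,0],"jaw": 1},{"slide": [0,0,0],"rotation": [0,0,0],"jaw": 1},{"slide": [0,0,0],"rotation": [0,0,0],"jaw": 1}])

```text
clock: 12.15
position: [0.471, 0.0805, 0.2361]
tool_rot: [3.141, 0.0, 2.919]
wrist_force: [-0.1, -0.6, -1.2]
opening: 0.0252
grasp_force: 30.0
```

arm_command(series=[{"slide": [0,0,0.0005],"rotation": [0,0,0],"jaw": 1},{"slide": [0,0,0.0005],"rotation": [0,0,0],"jaw": 1},{"slide": [0,0,0],"rotation": [0,0,0],"jaw": 1}])

```text
clock: 12.45
position: [0.4709, 0.0805, 0.2349]
tool_rot: [3.142, 0.0, 2.919]
wrist_force: [0.1, -0.3, -1.5]
opening: 0.025
grasp_force: 30.0
```

arm_command(series=[{"slide": [0,0,0.0005],"rotation": [0,0,0],"jaw": 1},{"slide": [0,0,0],"rotation": [0,0,0],"jaw": 1}])

```text
clock: 12.65
position: [0.4709, 0.0805, 0.2344]
tool_rot: [-3.142, -0.0, 2.919]
wrist_force: [-0.6, -0.0, -1.3]
opening: 0.0255
grasp_force: 30.0
```

arm_command(series=[{"slide": [0,0,0.0005],"rotation": [0,0,0],"jaw": 1},{"slide": [0,0,0],"rotation": [0,0,0],"jaw": 1}])

```text
clock: 12.85
position: [0.4709, 0.0805, 0.2339]
tool_rot: [-3.142, -0.0, 2.919]
wrist_force: [0.4, -0.4, -1.3]
opening: 0.0255
grasp_force: 30.0
```

```bash
python3 - <<'E'
from h import *
s=snap('side');c=s['pixels'][225:285,290:350]
w=snap('scene');d=w['pixels'][175:235,300:360]
cv2.imwrite('pics/u.png',np.hstack([cv2.resize(x,(400,400),interpolation=0) for x in(c,d)])[...,::-1])
E
```

```text
(no output)
```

View pics/u.png

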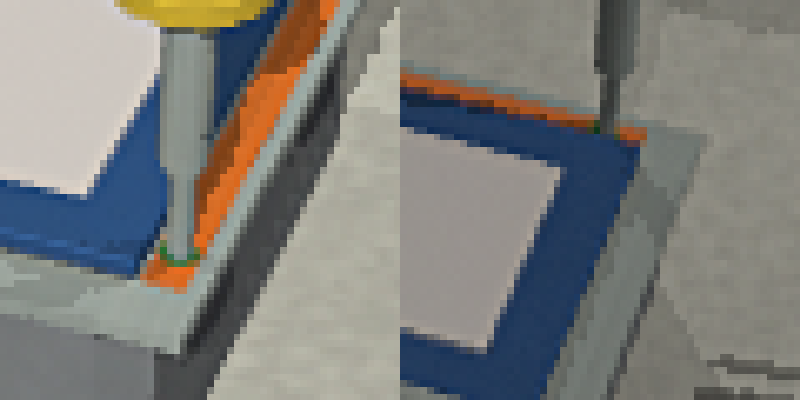

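Contact looks right: the tip sits on the green dot (left panel 180,255; right panel 605,128). I'll lift 0.8 mm and trace at 4 cm/s.

arm_command(series=[{"slide": [0,0,-0.0008],"rotation": [0,0,0],"jaw": 1},{"slide": [-0.0003,-0.002,0],"rotation": [0,0,0],"jaw": 1},{"slide": [-0.0006,-0.0039,0],"rotation": [0,0,0],"jaw": 1},{"slide": [-0.0006,-0.0039,0],"rotation": [0,0,0],"jaw": 1},{"slide": [-0.0006,-0.0039,0],"rotation": [0,0,0],"jaw": 1},{"slide": [-0.0006,-0.0039,0],"rotation": [0,0,0],"jaw": 1},{"slide": [-0.0006,-0.0039,0],"rotation": [0,0,0],"jaw": 1},{"slide": [-0.0006,-0.0039,0],"rotation": [0,0,0],"jaw": 1},{"slide": [-0.0006,-0.0039,0],"rotation": [0,0,0],"jaw": 1},{"slide": [-0.0006,-0.0039,0],"rotation": [0,0,0],"jaw": 1},{"slide": [-0.0006,-0.0039,0],"rotation": [0,0,0],"jaw": 1},{"slide": [-0.0006,-0.0039,0],"rotation": [0,0,0],"jaw": 1}])

```text
clock: 14.15
position: [0.468, 0.0388, 0.2347]
tool_rot: [-3.142, -0.0, 2.919]
wrist_force: [-0.7, 0.4, -0.9]
opening: 0.0257
grasp_force: 30.0
```

arm_command(series=[{"slide": [-0.0006,-0.0039,0],"rotation": [0,0,0],"jaw": 1},{"slide": [-0.0006,-0.0039,0],"rotation": [0,0,0],"jaw": 1},{"slide": [-0.0006,-0.0039,0],"rotation": [0,0,0],"jaw": 1},{"slide": [-0.0006,-0.0039,0],"rotation": [0,0,0],"jaw": 1},{"slide": [-0.0006,-0.0039,0],"rotation": [0,0,0],"jaw": 1},{"slide": [-0.0006,-0.0039,0],"rotation": [0,0,0],"jaw": 1},{"slide": [-0.0006,-0.0039,0],"rotation": [0,0,0],"jaw": 1},{"slide": [-0.0006,-0.0039,0],"rotation": [0,0,0],"jaw": 1},{"slide": [-0.0006,-0.0039,0],"rotation": [0,0,0],"jaw": 1},{"slide": [-0.0006,-0.0039,0],"rotation": [0,0,0],"jaw": 1},{"slide": [-0.0006,-0.0039,0],"rotation": [0,0,0],"jaw": 1},{"slide": [-0.0006,-0.0039,0],"rotation": [0,0,0],"jaw": 1}])

```text
clock: 15.35
position: [0.4647, -0.0084, 0.2347]
tool_rot: [3.142, 0.0, 2.919]
wrist_force: [-0.1, -0.0, -0.4]
opening: 0.0259
grasp_force: 30.0
```

arm_command(series=[{"slide": [-0.0006,-0.0039,0],"rotation": [0,0,0],"jaw": 1},{"slide": [-0.0006,-0.0039,0],"rotation": [0,0,0],"jaw": 1},{"slide": [-0.0006,-0.0039,0],"rotation": [0,0,0],"jaw": 1},{"slide": [-0.0006,-0.0039,0],"rotation": [0,0,0],"jaw": 1},{"slide": [-0.0006,-0.0039,0],"rotation": [0,0,0],"jaw": 1},{"slide": [-0.0006,-0.0039,0],"rotation": [0,0,0],"jaw": 1},{"slide": [-0.0006,-0.0039,0],"rotation": [0,0,0],"jaw": 1},{"slide": [-0.0006,-0.0039,0],"rotation": [0,0,0],"jaw": 1},{"slide": [-0.0006,-0.0039,0],"rotation": [0,0,0],"jaw": 1},{"slide": [-0.0006,-0.0039,0],"rotation": [0,0,0],"jaw": 1},{"slide": [-0.0006,-0.0039,0],"rotation": [0,0,0],"jaw": 1},{"slide": [-0.0006,-0.0039,0],"rotation": [0,0,0],"jaw": 1}])

```text
clock: 16.55
position: [0.4613, -0.0556, 0.2347]
tool_rot: [-3.142, -0.0, 2.919]
wrist_force: [0.2, -0.7, -1.9]
opening: 0.0254
grasp_force: 30.0
```

arm_command(series=[{"slide": [-0.0005,-0.0038,0],"rotation": [0,0,0],"jaw": 1},{"slide": [-0.0005,-0.0038,0],"rotation": [0,0,0],"jaw": 1},{"slide": [-0.0005,-0.0038,0],"rotation": [0,0,0],"jaw": 1},{"slide": [-0.0005,-0.0038,0],"rotation": [0,0,0],"jaw": 1},{"slide": [-0.0005,-0.0038,0],"rotation": [0,0,0],"jaw": 1},{"slide": [-0.0005,-0.0038,0],"rotation": [0,0,0],"jaw": 1},{"slide": [-0.0005,-0.0038,0],"rotation": [0,0,0],"jaw": 1},{"slide": [-0.0005,-0.0038,0],"rotation": [0,0,0],"jaw": 1},{"slide": [-0.0005,-0.0038,0],"rotation": [0,0,0],"jaw": 1},{"slide": [-0.0005,-0.0038,0],"rotation": [0,0,0],"jaw": 1},{"slide": [-0.0005,-0.0038,0],"rotation": [0,0,0],"jaw": 1},{"slide": [-0.0005,-0.0038,0],"rotation": [0,0,0],"jaw": 1}])

```text
clock: 17.75
position: [0.4571, -0.1014, 0.2347]
tool_rot: [3.142, 0.0, 2.919]
wrist_force: [0.7, 0.2, -1.9]
opening: 0.0253
grasp_force: 30.0
```

arm_command(series=[{"slide": [-0.0005,-0.0038,0],"rotation": [0,0,0],"jaw": 1},{"slide": [-0.0005,-0.0038,0],"rotation": [0,0,0],"jaw": 1},{"slide": [0,0,0],"rotation": [0,0,0],"jaw": 1}])

```text
clock: 18.05
position: [0.4564, -0.1092, 0.2347]
tool_rot: [-3.142, -0.0, 2.918]
wrist_force: [0.8, -0.1, -0.9]
opening: 0.0261
grasp_force: 30.0
```

```bash
python3 - <<'E'
from h import *
p=get_obs()['position'];print(p)
for n in('side','scene'):
    s=snap(n);P=cloud(s)
    for z in (.095,.105):
        q=P[(np.hypot(P[...,0]-p[0],P[...,1]-p[1])<.015)&(abs(P[...,2]-z)<.005)];print(n,z,len(q),(q[:,:2].mean(0)-p[:2]).round(4))
    hsv=cv2.cvtColor(s['pixels'],cv2.COLOR_RGB2HSV);H,S=hsv[...,0].astype(int),hsv[...,1]
    m=(H>4)&(H<18)&(S>140)&(abs(P[...,0]-p[0]-.02)<.05)&(abs(P[...,1]-p[1]-.02)<.05)&(P[...,2]>.06)
    v,u=np.nonzero(m);q=np.array([ray(s,a,b,.081)for a,b in zip(u,v)])[:,:2]
    ex=np.array([.9973,-.0739]);ey=np.array([.0739,.9973])
    print('strip extents from tcp, case axes: x',np.percentile((q-p[:2])@ex,[1,99]).round(4),'y',np.percentile((q-p[:2])@ey,[1,99]).round(4))
E
```

```text
[ 0.45639864 -0.10917028  0.23471504]
side 0.095 10 [-0.0003  0.0043]
side 0.105 11 [0.0004 0.0024]
strip extents from tcp, case axes: x [-0.0059  0.0615] y [-0.0059  0.0728]
scene 0.095 6 [ 0.0027 -0.0007]
scene 0.105 9 [0.0029 0.0011]
strip extents from tcp, case axes: x [-0.0045  0.0686] y [-0.0075  0.0684]
```

arm_command(series=[{"slide": [-0.0038,0.0006,0],"rotation": [0,0,0],"jaw": 1},{"slide": [-0.0038,0.0006,0],"rotation": [0,0,0],"jaw": 1},{"slide": [-0.0038,0.0006,0],"rotation": [0,0,0],"jaw": 1},{"slide": [-0.0038,0.0006,0],"rotation": [0,0,0],"jaw": 1},{"slide": [-0.0038,0.0006,0],"rotation": [0,0,0],"jaw": 1},{"slide": [-0.0038,0.0006,0],"rotation": [0,0,0],"jaw": 1},{"slide": [-0.0038,0.0006,0],"rotation": [0,0,0],"jaw": 1},{"slide": [-0.0038,0.0006,0],"rotation": [0,0,0],"jaw": 1},{"slide": [-0.0038,0.0006,0],"rotation": [0,0,0],"jaw": 1},{"slide": [-0.0038,0.0006,0],"rotation": [0,0,0],"jaw": 1},{"slide": [-0.0038,0.0006,0],"rotation": [0,0,0],"jaw": 1},{"slide": [-0.0038,0.0006,0],"rotation": [0,0,0],"jaw": 1}])

```text
clock: 19.35
position: [0.5028, -0.1118, 0.2347]
tool_rot: [-3.142, -0.0, 2.919]
wrist_force: [-0.1, 0.1, -1.9]
opening: 0.0253
grasp_force: 30.0
```

arm_command(series=[{"slide": [-0.0038,0.0006,0],"rotation": [0,0,0],"jaw": 1},{"slide": [-0.0038,0.0006,0],"rotation": [0,0,0],"jaw": 1},{"slide": [-0.0038,0.0006,0],"rotation": [0,0,0],"jaw": 1},{"slide": [-0.0038,0.0006,0],"rotation": [0,0,0],"jaw": 1},{"slide": [-0.0038,0.0006,0],"rotation": [0,0,0],"jaw": 1},{"slide": [-0.0038,0.0006,0],"rotation": [0,0,0],"jaw": 1},{"slide": [-0.0038,0.0006,0],"rotation": [0,0,0],"jaw": 1},{"slide": [-0.0038,0.0006,0],"rotation": [0,0,0],"jaw": 1},{"slide": [-0.0038,0.0006,0],"rotation": [0,0,0],"jaw": 1},{"slide": [-0.0038,0.0006,0],"rotation": [0,0,0],"jaw": 1},{"slide": [-0.0038,0.0006,0],"rotation": [0,0,0],"jaw": 1},{"slide": [-0.0038,0.0006,0],"rotation": [0,0,0],"jaw": 1}])

```text
clock: 20.55
position: [0.5489, -0.1149, 0.2347]
tool_rot: [3.142, -0.0, 2.919]
wrist_force: [-0.6, 0.1, -1.3]
opening: 0.0255
grasp_force: 30.0
```

arm_command(series=[{"slide": [-0.0038,0.0006,0],"rotation": [0,0,0],"jaw": 1},{"slide": [-0.0038,0.0006,0],"rotation": [0,0,0],"jaw": 1},{"slide": [-0.0038,0.0006,0],"rotation": [0,0,0],"jaw": 1},{"slide": [-0.0038,0.0006,0],"rotation": [0,0,0],"jaw": 1},{"slide": [-0.0038,0.0006,0],"rotation": [0,0,0],"jaw": 1},{"slide": [-0.0038,0.0006,0],"rotation": [0,0,0],"jaw": 1},{"slide": [-0.0038,0.0006,0],"rotation": [0,0,0],"jaw": 1},{"slide": [0,0,0],"rotation": [0,0,0],"jaw": 1},{"slide": [0,0,0],"rotation": [0,0,0],"jaw": 1}])

```text
clock: 21.45
position: [0.5754, -0.1166, 0.2347]
tool_rot: [-3.142, -0.0, 2.919]
wrist_force: [-0.6, 0.1, -0.9]
opening: 0.0255
grasp_force: 30.0
```

arm_command(series=[{"slide": [-0.0023,-0.0011,0],"rotation": [0,0,0],"jaw": 1},{"slide": [0,0,0],"rotation": [0,0,0],"jaw": 1},{"slide": [0,0,-0.01],"rotation": [0,0,0],"jaw": 1},{"slide": [0,0,-0.03],"rotation": [0,0,0],"jaw": 1},{"slide": [0,0,-0.03],"rotation": [0,0,0],"jaw": 1},{"slide": [0,0,-0.025],"rotation": [0,0,0],"jaw": 1},{"slide": [0,0,0],"rotation": [0,0,0],"jaw": 1}])

```text
clock: 22.15
position: [0.5785, -0.1185, 0.334]
tool_rot: [-3.141, 0.007, 2.919]
wrist_force: [0.5, 0.4, -2.4]
opening: 0.0257
grasp_force: 30.0
```

arm_command(series=[{"slide": [0.0025,-0.033,0],"rotation": [0,0,0],"jaw": 1},{"slide": [0.0025,-0.033,0],"rotation": [0,0,0],"jaw": 1},{"slide": [0.0025,-0.033,0],"rotation": [0,0,0],"jaw": 1},{"slide": [0.0025,-0.033,0],"rotation": [0,0,0],"jaw": 1},{"slide": [0.0025,-0.033,0],"rotation": [0,0,0],"jaw": 1},{"slide": [0.0022,-0.0327,0],"rotation": [0,0,0],"jaw": 1},{"slide": [0,0,0],"rotation": [0,0,0],"jaw": 1},{"slide": [0,0,0],"rotation": [0,0,0],"jaw": 1},{"slide": [0,0,0],"rotation": [0,0,0],"jaw": 1}])

```text
clock: 23.05
position: [0.5196, -0.3069, 0.3293]
tool_rot: [3.141, -0.001, 2.919]
wrist_force: [0.8, -0.2, -1.5]
opening: 0.0257
grasp_force: 30.0
```

arm_command(series=[{"slide": [-0.0002,-0.0009,0.02],"rotation": [0,0,0],"jaw": 1},{"slide": [0,0,0.025],"rotation": [0,0,0],"jaw": 1},{"slide": [0,0,0.025],"rotation": [0,0,0],"jaw": 1},{"slide": [0,0,0.025],"rotation": [0,0,0],"jaw": 1},{"slide": [0,0,0.02],"rotation": [0,0,0],"jaw": 1},{"slide": [0,0,0.012],"rotation": [0,0,0],"jaw": 1},{"slide": [0,0,0.006],"rotation": [0,0,0],"jaw": 1},{"slide": [0,0,0.004],"rotation": [0,0,0],"jaw": 1},{"slide": [0,0,0],"rotation": [0,0,0],"jaw": 1},{"slide": [0,0,0],"rotation": [0,0,0],"jaw": 1}])

```text
clock: 24.05
position: [0.5197, -0.3089, 0.1935]
tool_rot: [-3.141, 0.001, 2.919]
wrist_force: [-0.5, -0.4, -0.3]
opening: 0.0256
grasp_force: 30.0
```

Position matches the pick-up pose within 1 mm. I'll lower it onto the fork.

arm_command(series=[{"slide": [0,0.0008,0.002],"rotation": [0,0,0],"jaw": 1},{"slide": [0,0,0.002],"rotation": [0,0,0],"jaw": 1},{"slide": [0,0,0.0012],"rotation": [0,0,0],"jaw": 1},{"slide": [0,0,0],"rotation": [0,0,0],"jaw": 1}])

```text
clock: 24.45
position: [0.5196, -0.308, 0.1876]
tool_rot: [-3.142, 0.0, 2.919]
wrist_force: [0.3, -0.6, -0.6]
opening: 0.0257
grasp_force: 30.0
```

arm_command(series=[{"slide": [0,0,0.0005],"rotation": [0,0,0],"jaw": 1},{"slide": [0,0,0],"rotation": [0,0,0],"jaw": 1}])

```text
clock: 24.65
position: [0.5197, -0.308, 0.1876]
tool_rot: [-3.141, 0.001, 2.919]
wrist_force: [-1.4, 0.6, 5.2]
opening: 0.0255
grasp_force: 30.0
```

arm_command(series=[{"slide": [0,0,0.0005],"rotation": [0,0,0],"jaw": 1},{"slide": [0,0,0],"rotation": [0,0,0],"jaw": 1}])

```text
clock: 24.85
position: [0.5198, -0.3081, 0.1875]
tool_rot: [-3.141, 0.001, 2.919]
wrist_force: [-3.1, 1.7, 9.2]
opening: 0.0249
grasp_force: 30.0
```

Seated, with a 9 N reaction. I'll back off 0.8 mm to unload it, then open gently.

arm_command(series=[{"slide": [0,0,-0.0008],"rotation": [0,0,0],"jaw": 1},{"slide": [0,0,0],"rotation": [0,0,0],"jaw": 0.68},{"slide": [0,0,0],"rotation": [0,0,0],"jaw": 0.6},{"slide": [0,0,0],"rotation": [0,0,0],"jaw": 0.5},{"slide": [0,0,0],"rotation": [0,0,0],"jaw": 0.3},{"slide": [0,0,0],"rotation": [0,0,0],"jaw": 0},{"slide": [0,0,0],"rotation": [0,0,0],"jaw": 0},{"slide": [0,0,0],"rotation": [0,0,0],"jaw": 0},{"slide": [0,0,0],"rotation": [0,0,0],"jaw": 0},{"slide": [0,0,0],"rotation": [0,0,0],"jaw": 0}])

```text
clock: 25.85
position: [0.5196, -0.3079, 0.1873]
tool_rot: [-3.142, -0.0, 2.919]
wrist_force: [0.4, -0.4, -0.1]
opening: 0.0886
grasp_force: 0.0
```

arm_command(series=[{"slide": [0,0,0],"rotation": [0,0,0],"jaw": 0},{"slide": [0,0,-0.02],"rotation": [0,0,0],"jaw": 0},{"slide": [0,0,-0.03],"rotation": [0,0,0],"jaw": 0},{"slide": [0,0,-0.03],"rotation": [0,0,0],"jaw": 0},{"slide": [0,0,-0.03],"rotation": [0,0,0],"jaw": 0},{"slide": [0,0,-0.03],"rotation": [0,0,0],"jaw": 0},{"slide": [0,0,-0.03],"rotation": [0,0,0],"jaw": 0},{"slide": [0,0,0],"rotation": [0,0,0],"jaw": 0},{"slide": [0,0,0],"rotation": [0,0,0],"jaw": 0}])

```text
clock: 26.75
position: [0.5196, -0.3079, 0.3573]
tool_rot: [-3.141, 0.001, 2.919]
wrist_force: [0.2, 0.7, -1.0]
opening: 0.0933
grasp_force: 0.0
```

```bash
python3 - <<'E'
from h import *
print(lid('side'));a=load('side')['pixels'][110:290,220:400];b=snap('scene')['pixels'][110:270,110:350]
cv2.imwrite('pics/z.png',np.hstack([cv2.resize(a,(400,400)),cv2.resize(b,(400,400))])[...,::-1])
E
```

```text
[(0.47, np.float64(0.0873)), (0.49, np.float64(0.0878)), (0.51, np.float64(0.0875)), (0.53, np.float64(0.0874)), (0.55, np.float64(0.0876)), (0.57, np.float64(0.0875)), (0.59, np.float64(0.0876)), (0.61, np.float64(0.0878)), (0.63, np.float64(0.0878))]
```

View pics/z.png

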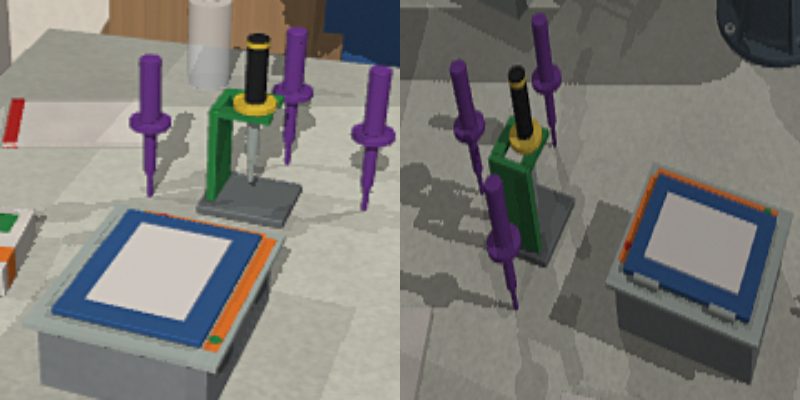

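The wand hangs upright in the fork by its collar (left panel 257,105), the lid is flat and closed, and the gripper is clear. I'm handing the job in.

```bash
python3 -c "
from h import *
print(job_done())"
```

```text
the job is handed in; nothing more can be done
None
```

The job is handed in: the lid is closed, the tip was guided from the green dot round the corner to the red dot at about 4 cm/s and an estimated 1–2 mm above the strip, the wand hangs upright in its cradle again, and the carton, book and organiser were never touched; the clock read about 27 s, and no verdict was returned.

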